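Set the angle gauge on the humped stud and hold it as a drilling guide

ROBOT

A 6-joint arm with a two-finger parallel gripper is mounted at the origin on the work surface. World frame = base frame: x ahead of the robot, y to its left, z up, the work surface at z = 0. Lengths are in mm, angles in rad, forces in N, time in s.
With the tool pointing down it reaches from about 350 to 975 mm from the base axis. Payload 7.1 kg.
Tool frame: the origin (TCP) lies at the very end of the fingers, on their centre line; the grasp point (between the pads) lies 19 mm behind it (ctrl.grip_depth is the distance from the TCP to the grasp point, in mm); x points along the fingers, z is the direction in which the jaws open and shut, and the axes are right-handed (so a half turn about x gives the same grasp; the last joint's range is limited). The gripper opens to 88 mm and grips with 3 to 60 N. Pads are 20 mm wide; open, the fingers measure 115 mm over their backs; the gripper's body (75 mm by 178 mm) begins 61 mm behind the grasp point.
Start: joints at [1.139, 0.423, 1.63, -0, 1.089, -0.019], TCP at [250.702, 572.497, 192.775] pointing down, gripper open.
Joint ranges: [-3, 3], [-0.9, 2.11], [0.09, 2.58], [-1.31, 4.45], [0.11, 2.69], [-2.54, 2.54]. Speed limits (rad/s): [2.39, 2.39, 3.01, 3.14, 3.14, 3.14].

INTERFACE

Orientations are given as a rotation vector (axis times angle).
In Python, from workcell import ctrl gives the robot as it stands. The module is installed in compiled form; this text tells all that it offers.
- The arm moves only by the tool send_rows, never from a script. Its argument "rows" is a list of rows, each a list of 4 numbers: the shift along the tool's x, y, z in mm, then the turn about the tool's x in rad. In form: [[x, y, z, turn], ...]. A call has 1 to 10 rows; each row shifts and turns the pose as measured when the row begins, along the tool's axes as they then stand; what a row does not reach is not made up. A row lasts 1/12 s, in which the tool goes at most 41.7 mm and 7.16 degrees, less where a joint would pass 70% of its speed; a pose out of reach is approached as far as the arm can. A call with a gripper value outside its range is refused whole. "fingers" is the opening, from 0 (shut) to 1 (fully open), set as the call begins (left out, the last holds). The fingers move at their own pace and stop on an object; the grip force is fixed at half the most. Time passes only in rows, so rows that do not move let the fingers close. It gives the time, the measured TCP pose, the force and the opening at its end, in the units of the state.
- ctrl.get_obs(): the state, without advancing time (a new reading comes with each control period).
- ctrl.get_image(name): name is "side" or "top" or "wrist"; returns a dict with "img" (384x512x3 uint8, red, green, blue), "depth" (384x512 float32, mm along the optical axis (not along the pixel's ray), 0 where there is no reading), "mtx" (3x3 intrinsics, pixels), "world_from_camera" (4x4, takes a point from camera to world coordinates). Camera axes: x right, y down, z forward; pixel columns grow to the right and rows downward; lengths in mm; the calibration is good to about 2 mm. A picture is of the moment at which its call begins.
- ctrl.close_job(): hands the job in, once; it reports no verdict.
The state is a dict: "t": time; "qpos": joint angles; "qvel": joint speeds; "joint_torque": joint torques, N m; "ee_pos": TCP position; "orientation": TCP orientation; "ft_force": force on the tool from outside, world axes, zero at the start; "moment": the same for the moment, N m; "width": finger opening in mm.
Only numpy, scipy, OpenCV 4.12 (cv2) and the standard library are available. Lean on these libraries where they do the work, as an engineer would, in place of code of your own. Each camera call takes 0.05 s, during which the arm holds its last target.

TASK

Take the angle gauge by its black grip, set its base on the rounded hump of the pine stud, centred on it and lying along the stud, and rock it there until the red needle settles on the green mark. Finish holding it in that position as a drilling guide, needle still, base bearing lightly on the hump; do not lean hard on the stud and leave everything else on the bench where it is.

Things in the scene. Friction and masses are not known exactly. Their poses are not given: they have to be found in the camera images.
- gauge_grip (a point): Centre of the black rubber grip on top of the loose angle gauge, 121 mm above its underside. Grip: 50 (gauge x) x 16 (gauge y) x 34 mm high, top 138 above the underside; pinch it across gauge y, from above. Gauge axes: x along its base bar, y square to the dial faces, z up. It starts upright on the table; 0.3 to 0.5 kg.
- gauge_foot (a point): Centre of the flat underside of the gauge's base bar, 121 mm straight below gauge_grip; same axes.
- needle (a joint): Red needle's angle in the gauge, rad. It hangs like a pendulum from a pivot 87 mm above the underside and swings for about a second after a movement. 0 with the gauge upright; positive = tip towards gauge -x. Turning the gauge by t about its +y axis makes it settle at -t. Nothing can touch it.
- mark (a joint): Angle of the green mark on the dial about the same pivot, rad, same sign as the needle. Set before the start (0.12 to 0.28), it stays as it is. The needle is on the mark when the two values agree.
- needle_tip (a point): Lower end of the red needle (4 mm wide), 52 mm below the pivot. Seen on both faces of the dial.
- mark_tip (a point): Inner end of the green mark (a tab 7 mm wide, 12 mm long), 52 mm from the pivot; the needle's tip meets it when on the mark. Seen on both faces.
- crown_top (a point): Top of the rounded hump on the pine stud, 70 mm above the table. The hump is a smooth half-round of radius 35 whose axis runs along this point's y, 35 below it, 45 long. Axes: x along the stud, y across, z up. The stud is fixed to the table: 200 long, 45 wide, 45 high on the -x side of the hump, 38 on the +x side.
- gauge: The whole gauge: aluminium base bar 120 (x) x 36 (y) x 14 mm high; on it an upright blue dial plate 104 wide, 8 thick, white on both faces (needle and mark reach 8 from its mid-plane), from 14 to 106 above the underside; the black grip on top. Origin and axes as gauge_foot.
- crown: The rounded hump of the stud; origin on the table 70 mm straight below crown_top, same axes; fixed.
- drill: Bystander, loose: cordless drill standing on its black battery foot, teal, about 230 long, 200 high (mm); origin at the underside near the middle.
- tumbler: Bystander, loose: sand-coloured ribbed coffee tumbler, 80 across, 118 high (mm); origin at the underside near the middle.
- power_strip: Bystander, loose: white four-way power strip with orange switches, 250 x 55 x 40 (mm); origin at the underside near the middle.
- screwdriver: Bystander, loose: purple-handled screwdriver lying down, 240 long (mm); origin at the underside.
- junction_box: Bystander, loose: white square junction box, 80 x 80 x 40 (mm); origin at the underside near the middle.
- joist_offcut: Bystander, loose: plain pale joist offcut, 95 x 150 x 47 (mm); origin at the underside near the middle.
Things that resemble listed ones, but are neither listed nor needed, are in the scene too. What is shaped like the part that bears crown_top but pink is not meant.

How it is judged (in metres and radians):
On the way, in this order (a step that is already met when the one before it is completed fails the run):
1. the gauge is lifted off the table in the gripper (height (world z) of gauge_foot above 0.025 m and contact force between gauge and the fingers above 2 N), for 0.1 s.
2. the gauge bears on the hump, centred (contact force between gauge and crown above 0.5 N and x of gauge_foot in the frame of crown_top between -0.022 and 0.022 m and y of gauge_foot in the frame of crown_top between -0.015 and 0.015 m and contact force between gauge and the fingers above 2 N), for 0.2 s.
At the end, for the whole second after the job is handed in: Gauge gripped, its base on the hump with 0.5 to 25 N, its foot centre within 22 mm of the hump top along the stud and 15 mm across, along the stud within 0.2 rad, sideways lean under 0.12 rad, needle still (under 0.25 rad/s) and within 0.06 rad of the green mark (all of step 2 and contact force between gauge and crown below 25 N and angle between the z axis of needle_tip and the z axis of mark_tip, either way round below 0.06 rad and velocity of joint needle between -0.25 and 0.25 rad/s and angle between the y axis of gauge_foot and the y axis of crown_top, either way round below 0.2 rad and angle between gauge_foot's own y axis and vertical between 1.4508 and 1.6908 rad and height (world z) of gauge_foot above 0.055 m); the arm keeps its last pose, push and grip.
It fails at once if the gauge is pressed on the hump with more than 60 N (contact force between gauge and crown above 60 N).
It fails at once if a bystander (drill, tumbler, power strip, screwdriver, junction box or joist offcut) is displaced by more than 30 mm (distance of any of drill, tumbler, power_strip, screwdriver, junction_box, joist_offcut from where it was at the start of the episode above 0.03 m).
It also fails if it takes over 42 s, if anything falls off the work surface, if the arm or the gripper's body presses on something with over 40 N, if the wrist force passes 120 N, or if a joint passes its speed limit or range.

## Working session

There is one attempt and no reset: what is moved stays moved. The work goes in short steps, Python scripts to look and compute and a tool call to move; the robot and the scene stay as the last step left them, time stands still between calls to the robot, and variables do not carry over. Pictures are saved under pics/ and viewed, and the job is handed in when it is done.

Besides the shell and the picture viewer there is one more tool, called after "Emit:" in YAML: its name, and indented under it one key for each argument. send_rows: Moves the arm, as the interface text tells. Its arguments: {"type":"object","properties":{"rows":{"type":"array"},"fingers":{"type":"number"}},"required":["rows"]}

```bash
mkdir -p pics; cat > h.py <<'E'
from workcell import ctrl
import numpy as np, cv2
from scipy.spatial.transform import Rotation as R
def grab(n,tag):
    d=ctrl.get_image(n); cv2.imwrite(f'pics/{tag}.png',d['img'][:,:,::-1]); np.savez(f'{tag}.npz',**d); return d
def ray(d,u,v):
    K=np.array(d['mtx']);T=np.array(d['world_from_camera'])
    return T[:3,3],T[:3,:3]@np.linalg.solve(K,[u,v,1.])
def onz(d,u,v,z):
    o,r=ray(d,u,v); return o+r*(z-o[2])/r[2]
def dep(d,u,v):
    o,r=ray(d,u,v); return o+r*d['depth'][int(v),int(u)]
def proj(d,p):
    T=np.linalg.inv(d['world_from_camera']);c=T[:3,:3]@np.array(p)+T[:3,3];q=d['mtx']@c;return q[:2]/q[2]
E
python3 - <<'E'
from h import *
o=ctrl.get_obs();print(o)
for n in('side','top','wrist'):
    d=grab(n,n+'0');print(n,d['world_from_camera'].round(2).tolist(),d['mtx'][0,0])
E
```

```text
{'t': 0.0, 'qpos': array([ 1.13902467e+00,  4.23842768e-01,  1.63069540e+00,  2.73981699e-05,
        1.08857994e+00, -1.90284357e-02]), 'qvel': array([-9.90199689e-04,  3.49259461e-04, -3.11974495e-04,  2.95215112e-05,
        5.84798218e-04, -5.10192282e-04]), 'joint_torque': array([-1.57892737e-04, -5.44626939e+01, -2.73662639e+01,  6.44410145e-02,
        2.29004648e-02, -1.07688616e-04]), 'ee_pos': array([250.43539364, 571.97433501, 191.99840303]), 'orientation': array([-0.90083465,  1.37798987,  0.89953548]), 'ft_force': array([1.12832761, 1.04471042, 0.82566471]), 'moment': array([-0.03003176,  0.02733596, -0.00564189]), 'width': 87.65513869929495}
side [[0.76, -0.47, 0.44, 23.47], [-0.64, -0.55, 0.53, -612.16], [-0.01, -0.69, -0.73, 973.9], [0.0, 0.0, 0.0, 1.0]] 397.6108436667629
top [[0.12, -0.97, 0.21, 305.11], [-0.99, -0.12, 0.02, -11.5], [0.0, -0.21, -0.98, 1277.62], [0.0, 0.0, 0.0, 1.0]] 373.28604608826964
wrist [[0.4, 0.87, 0.27, 175.12], [0.92, -0.38, -0.12, 605.1], [-0.0, 0.3, -0.95, 383.62], [0.0, 0.0, 0.0, 1.0]] 336.33059467061065
```

View pics/side0.png

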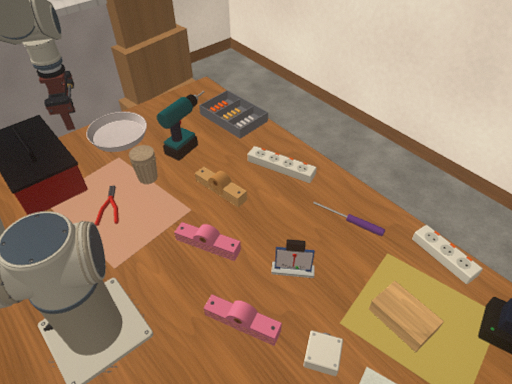

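View pics/top0.png

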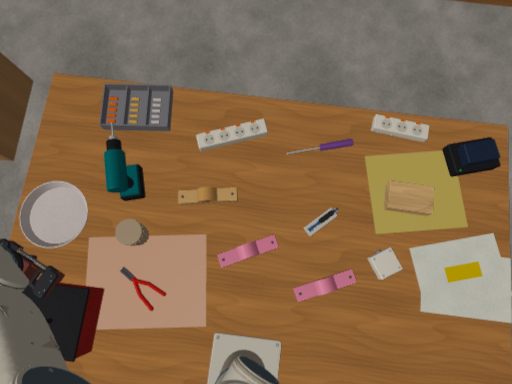

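View pics/wrist0.png

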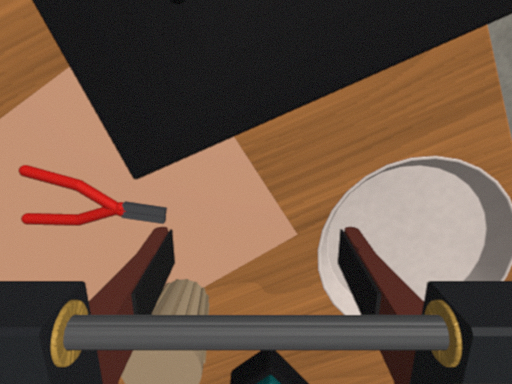

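The only gauge is at side (294,258) / top (321,221). For the stud, the candidates at side are the pine one (220,184) and the two pink ones (208,240) and (243,318), which are excluded. I choose the pine stud and check both choices in close crops.

```bash
python3 - <<'E'
from h import *
s=cv2.imread('pics/side0.png');t=cv2.imread('pics/top0.png')
a=cv2.resize(s[230:285,260:330],(400,314),interpolation=cv2.INTER_CUBIC)
b=cv2.resize(s[155:215,185:255],(400,314),interpolation=cv2.INTER_CUBIC)
c=cv2.resize(t[195:250,290:360],(400,286),interpolation=2)
e=cv2.resize(t[170:225,170:240],(400,286),interpolation=2)
cv2.imwrite('pics/crop0.png',np.vstack([np.hstack([a,b]),np.hstack([c,e])]))
E
```

```text
(no output)
```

View pics/crop0.png

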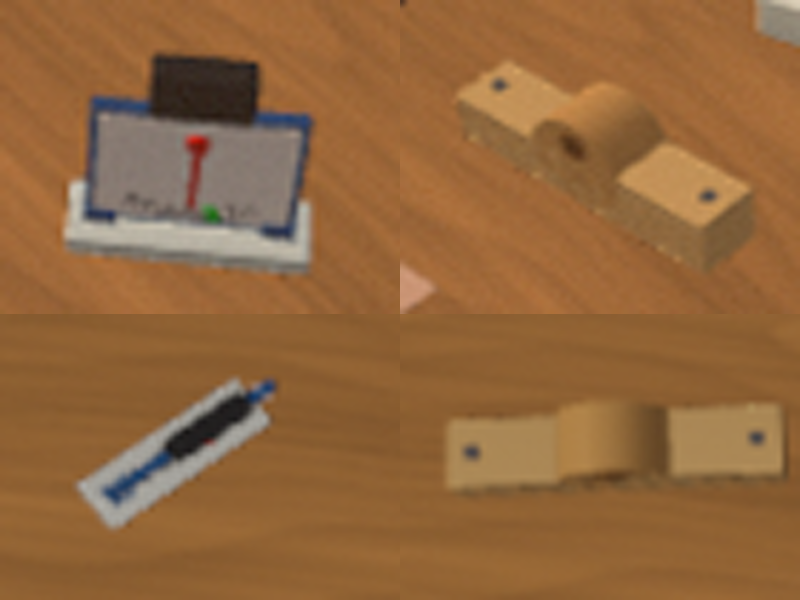

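```bash
cat >> h.py <<'E'
def cloud(d):
    K=np.array(d['mtx']);T=np.array(d['world_from_camera']);h,w=d['depth'].shape
    u,v=np.meshgrid(np.arange(w),np.arange(h));Z=d['depth']
    P=np.stack([(u-K[0,2])/K[0,0]*Z,(v-K[1,2])/K[1,1]*Z,Z],-1)
    return P@T[:3,:3].T+T[:3,3]
def rect(p):
    (c,s,a)=cv2.minAreaRect(p.astype(np.float32)); return np.round(c,1),np.round(s,1),round(a,1)
E
python3 - <<'E'
from h import *
for n,box,box2 in(('top',(195,250,290,360),(170,225,170,240)),('side',(230,285,260,330),(155,215,185,255))):
    d=dict(np.load(n+'0.npz'));C=cloud(d)
    def sub(b,m=None): 
        c=C[b[0]:b[1],b[2]:b[3]];i=d['img'][b[0]:b[1],b[2]:b[3]].astype(int);return c.reshape(-1,3),i.reshape(-1,3)
    c,i=sub(box)
    print(n,'table z',np.median(c[:,2]))
    k=i.max(1)<70; k&=c[:,2]>90
    print('grip',k.sum(),rect(c[k][:,:2]),np.percentile(c[k][:,2],[5,50,95]))
    k=(c[:,2]>128); print('griptop',k.sum(),rect(c[k][:,:2]))
    k=(c[:,2]>8)&(c[:,2]<20); print('base',k.sum(),rect(c[k][:,:2]))
    k=(c[:,2]>8); print('all>8',rect(c[k][:,:2]))
    c,i=sub(box2)
    k=c[:,2]>30;print('stud',k.sum(),rect(c[k][:,:2]))
    k=c[:,2]>52;print('hump>52',k.sum(),rect(c[k][:,:2]),c[k][:,2].max())
    k=(c[:,2]>66);print('hump>66',k.sum(),rect(c[k][:,:2]))
    k=(c[:,2]>40)&(c[:,2]<48)
    print('45side',np.median(c[k],0)); k=(c[:,2]>34)&(c[:,2]<40.5);print('38side',np.median(c[k],0))
o=ctrl.get_obs();print(R.from_rotvec(o['orientation']).as_matrix().round(3))
E
```

```text
top table z -0.3644540670072729
grip 71 (array([ 418.1, -110.8]), array([ 14.3, 300.5]), 46.0) [118.33605231 136.44647127 140.29374045]
griptop 98 (array([ 418.9, -110.8]), array([ 16.6, 301.6]), 45.8)
base 221 (array([ 509.9, -198.8]), array([ 35.9, 119.5]), 43.3)
all>8 (array([ 434.6, -120.5]), array([ 36.4, 336.6]), 43.8)
stud 837 (array([485., 103.]), array([392.1, 167.6]), 55.6)
hump>52 269 (array([464.6,  78.6]), array([349.9, 108.6]), 46.7) 1277.6194669573906
hump>66 123 (array([429.2, 109.3]), array([343. ,  47.8]), 36.3)
45side [553.86628976 137.14255591  43.84112082]
38side [537.75190212 256.82809206  37.34325976]
side table z 0.8499918322294775
grip 195 (array([ 262.5, -393.5]), array([646.1,  47.7]), 38.2) [113.08909822 132.23288676 139.15192556]
griptop 144 (array([ 277.1, -410.7]), array([646. ,  47.9]), 42.7)
base 284 (array([ 506.1, -199.6]), array([ 36.5, 118.6]), 44.4)
all>8 (array([ 286.2, -414.7]), array([651.8, 118.6]), 44.4)
stud 751 (array([ 298. , -124.5]), array([1100.5,  204. ]), 50.1)
hump>52 219 (array([ 307.8, -204.4]), array([991.7,  69.2]), 59.1) 973.9034264998543
hump>66 100 (array([ 280.4, -191.7]), array([984.1,  53.1]), 55.5)
45side [551.73551307 137.20931034  43.90118817]
38side [533.53364696 251.23389346  37.42088656]
[[-0.    -0.916  0.401]
 [-0.001  0.401  0.916]
 [-1.     0.    -0.001]]
```

```bash
python3 - <<'E'
from h import *
for n,box,box2 in(('top',(195,250,290,360),(165,230,160,250)),('side',(230,285,260,330),(150,220,180,260))):
    d=dict(np.load(n+'0.npz'));C=cloud(d)
    def sub(b): 
        c=C[b[0]:b[1],b[2]:b[3]].reshape(-1,3);i=d['img'][b[0]:b[1],b[2]:b[3]].astype(int).reshape(-1,3);k=c[:,2]<300;return c[k],i[k]
    c,i=sub(box)
    k=(i.max(1)<70)&(c[:,2]>90)
    print(n,'grip',k.sum(),rect(c[k][:,:2]),np.percentile(c[k][:,2],[5,50,95]))
    k=(c[:,2]>130); print('griptop',k.sum(),rect(c[k][:,:2]))
    k=(c[:,2]>8)&(c[:,2]<20); print('base',k.sum(),rect(c[k][:,:2]))
    c,i=sub(box2)
    k=c[:,2]>30;print('stud',k.sum(),rect(c[k][:,:2]))
    k=c[:,2]>52;print('hump>52',k.sum(),rect(c[k][:,:2]),c[k][:,2].max())
    k=(c[:,2]>66);print('hump>66',k.sum(),rect(c[k][:,:2]))
    k=(c[:,2]>41.5)&(c[:,2]<46)
    print('45side',np.median(c[k],0)); k=(c[:,2]>36)&(c[:,2]<39);print('38side',np.median(c[k],0))
E
```

```text
top grip 70 (array([ 508.7, -198.7]), array([12.9, 48. ]), 43.4) [118.29147916 136.42070662 140.03869697]
griptop 80 (array([ 509.6, -198.8]), array([15.4, 49.2]), 43.6)
base 221 (array([ 509.9, -198.8]), array([ 35.9, 119.5]), 43.3)
stud 822 (array([547.7, 195.2]), array([ 46.9, 199.2]), 9.6)
hump>52 254 (array([554.1, 160.3]), array([ 46.2, 127.5]), 9.8) 74.62676147551201
hump>66 108 (array([548.4, 193.9]), array([45.2, 39.7]), 6.6)
45side [554.14972793 133.96204205  43.75810998]
38side [537.51999802 259.41308265  37.26885937]
side grip 193 (array([ 508.2, -199.4]), array([19.7, 47.9]), 42.9) [113.03374475 131.92347116 139.04121645]
griptop 115 (array([ 507.5, -197.8]), array([18.3, 47.3]), 46.0)
base 284 (array([ 506.1, -199.6]), array([ 36.5, 118.6]), 44.4)
stud 822 (array([566.3, 239. ]), array([251.4, 288.7]), 48.2)
hump>52 202 (array([545.4, 191.4]), array([48.4, 57.6]), 8.8) 73.30318609665562
hump>66 83 (array([545.9, 192.7]), array([45.9, 33.6]), 13.1)
45side [553.41628103 136.47322037  43.74500552]
38side [541.81595265 244.91628137  37.4958464 ]
```

```bash
cat >> h.py <<'E'
def dial(d,foot,yaw_y,box,tilt=0.,pr=True):
    """foot xyz, yaw_y = world angle of dial normal pointing away from camera (deg). tilt: lean to right (r) rad. Returns needle & mark angles relative to gauge vertical, + = toward r."""
    a=np.radians(yaw_y);n=np.array([np.cos(a),np.sin(a),0]);r=np.array([np.sin(a),-np.cos(a),0]);z=np.array([0,0,1.])
    up=z*np.cos(tilt)+r*np.sin(tilt);rx=r*np.cos(tilt)-z*np.sin(tilt)
    p0=np.array(foot)-n*7
    i=d['img'][box[0]:box[1],box[2]:box[3]].astype(float)
    R_,G,B=i[...,0],i[...,1],i[...,2]
    out={}
    for nm,m in(('red',(R_-np.maximum(G,B))),('green',(G-np.maximum(R_,B)))):
        w=np.where(m>25,m,0)
        if nm=='green': 
            pass
        v,u=np.nonzero(w);ww=w[v,u];pts=[]
        for uu,vv in zip(u+box[2],v+box[0]):
            o,q=ray(d,uu,vv);pts.append(o+q*((p0-o)@n)/(q@n))
        pts=np.array(pts)-p0;X=np.c_[pts@rx,pts@up];out[nm]=(X,ww)
        if pr: print(nm,len(ww),'cen',np.average(X,axis=0,weights=ww).round(2) if len(ww) else None,'min',X.min(0).round(1),'max',X.max(0).round(1))
    return out
E
python3 - <<'E'
from h import *
d=dict(np.load('side0.npz'))
o=dial(d,(508.5,-199,0),43.8,(236,275,272,316))
for k in o:
    X,w=o[k]
    for x,ww in zip(X,w): print(k,x.round(1),ww)
E
```

```text
red 556 cen [ -3.18 128.87] min [-62.1 -14.2] max [ 64.2 177.6]
green 6 cen [10.11 32.14] min [ 8.3 27.2] max [11.8 37.5]
red [-62.1 163.4] 53.0
red [-59.6 163.7] 52.0
red [-57.  164.1] 53.0
red [-54.4 164.4] 53.0
red [-51.9 164.7] 51.0
red [-49.3 165.1] 55.0
red [-46.8 165.4] 54.0
red [-44.2 165.7] 54.0
red [-41.7 166.1] 53.0
red [-39.2 166.4] 52.0
red [-36.6 166.7] 52.0
red [-34.1 167.1] 54.0
red [-31.5 167.4] 54.0
red [-29.  167.7] 55.0
red [-26.5 168.1] 55.0
red [-23.9 168.4] 56.0
red [-21.4 168.7] 53.0
red [-18.9 169.1] 53.0
red [-16.4 169.4] 50.0
red [-13.8 169.7] 53.0
red [-11.3 170.1] 53.0
red [ -8.8 170.4] 55.0
red [ -6.3 170.7] 53.0
red [ -3.8 171.1] 54.0
red [ -1.3 171.4] 56.0
red [  1.2 171.7] 58.0
red [  3.7 172. ] 57.0
red [  6.2 172.4] 58.0
red [  8.7 172.7] 56.0
red [ 11.2 173. ] 55.0
red [ 13.7 173.3] 55.0
red [ 16.2 173.7] 53.0
red [ 18.7 174. ] 54.0
red [ 21.2 174.3] 53.0
red [ 23.7 174.7] 54.0
red [ 26.2 175. ] 56.0
red [ 28.7 175.3] 57.0
red [ 31.2 175.6] 57.0
red [ 33.7 176. ] 58.0
red [ 36.1 176.3] 56.0
red [ 38.6 176.6] 55.0
red [ 41.1 176.9] 59.0
red [ 43.6 1
[... 11056 characters left out ...]
49. ] 27.0
red [56.8 49.4] 43.0
red [59.5 49.9] 54.0
red [ 0.1 35.8] 40.0
red [ 2.8 36.2] 26.0
red [57.3 44.6] 29.0
red [60. 45.] 56.0
red [57.8 39.8] 33.0
red [60.5 40.2] 54.0
red [58.3 34.9] 35.0
red [61.  35.3] 56.0
red [58.8 30. ] 33.0
red [61.5 30.4] 56.0
red [59.3 25. ] 35.0
red [62.1 25.4] 57.0
red [59.9 20. ] 33.0
red [62.6 20.5] 56.0
red [60.4 15. ] 32.0
red [63.1 15.5] 54.0
red [60.9 10. ] 31.0
red [63.7 10.4] 53.0
red [-57.2 -14.2] 43.0
red [-54.3 -13.8] 33.0
red [-51.4 -13.3] 30.0
red [-48.6 -12.8] 31.0
red [61.4  4.9] 31.0
red [64.2  5.3] 54.0
green [ 8.3 37.1] 54.0
green [11.  37.5] 34.0
green [ 8.6 32.1] 54.0
green [11.4 32.6] 73.0
green [ 9.  27.2] 43.0
green [11.8 27.6] 59.0
```

Emit:
send_rows:
  rows:
    - [-38,0,0,0.1]
    - [-38,0,0,0.1]
    - [-38,0,0,0.1]
    - [-38,0,0,0.1]
  fingers: 1

```text
t: 0.48
ee_pos: [248.0, 566.5, 336.8]
orientation: [-0.598, 1.51, 0.569]
ft_force: [0.3, 1.0, 0.3]
width: 87.9
```

Emit:
send_rows:
  rows:
    - [0,-33,-15,0]
    - [0,-33,-15,0]
    - [0,-33,-15,0]
    - [0,-33,-15,0]
    - [0,-33,-15,0]
    - [0,-33,-15,0]
    - [0,-33,-15,0]
    - [0,-33,-15,0]
    - [0,-33,-15,0]
    - [0,-33,-15,0]

```text
t: 1.32
ee_pos: [362.0, 217.2, 349.1]
orientation: [-0.589, 1.495, 0.581]
ft_force: [1.2, 0.3, -0.3]
width: 87.7
```

```bash
cat >> h.py <<'E'
def togo(x,y,z,ang):
    """tool-frame shift to reach TCP world xyz, and turn so that tool z has world angle ang (deg)"""
    o=ctrl.get_obs();M=R.from_rotvec(o['orientation']).as_matrix();s=M.T@(np.array([x,y,z])-o['ee_pos'])
    a=np.degrees(np.arctan2(M[1,2],M[0,2]));t=-np.radians((ang-a+90)%180-90)
    print('t',round(o['t'],2),'tcp',o['ee_pos'].round(1),'shift',s.round(1),'turn',round(t,3),'ang',a.round(1),'toolx',M[:,0].round(3),'F',o['ft_force'].round(1),'w',round(o['width'],1))
E
python3 -c "
from h import *
togo(508.7,-199,104,43.6)"
```

```text
t 1.32 tcp [362.  217.2 349.1] shift [ 247.3 -404.2 -174. ] turn -0.013 ang 42.8 toolx [-0.002 -0.006 -1.   ] F [ 1.2  0.3 -0.3] w 87.7
```

Emit:
send_rows:
  rows:
    - [0,-37,-16,0]
    - [0,-37,-16,0]
    - [0,-37,-16,0]
    - [0,-37,-16,0]
    - [0,-37,-16,0]
    - [0,-37,-16,0]
    - [0,-37,-16,0]
    - [0,-37,-16,0]
    - [0,-37,-16,0]
    - [0,-37,-16,-0.013]

```text
t: 2.15
ee_pos: [494.6, -178.2, 351.6]
orientation: [-0.599, 1.489, 0.591]
ft_force: [0.5, 0.3, 0.2]
width: 87.6
```

```bash
python3 -c "
from h import *
togo(508.7,-199,104,43.6)"
```

```text
t 2.15 tcp [ 494.6 -178.2  351.6] shift [247.7 -23.7  -3.4] turn 0.0 ang 43.6 toolx [ 0.001 -0.005 -1.   ] F [0.5 0.3 0.2] w 87.6
```

Emit:
send_rows:
  rows:
    - [35,-12,-2,0]
    - [35,-8,-1,0]
    - [35,0,0,0]
    - [0,0,0,0]

```text
t: 2.48
ee_pos: [510.1, -206.5, 244.6]
orientation: [-0.597, 1.486, 0.579]
ft_force: [-1.6, 0.0, -0.8]
width: 87.7
```

```bash
python3 -c "
from h import *
togo(508.7,-199,104,43.6)
d=grab('wrist','w1')
print(proj(d,(508.7,-199,138)),proj(d,(508.7,-199,104)))
C=cloud(d).reshape(-1,3);
for a,b in((130,145),(8,20)):
  k=(C[:,2]>a)&(C[:,2]<b)&(np.hypot(C[:,0]-508,C[:,1]+199)<75);print(k.sum(),rect(C[k][:,:2]))
"
```

```text
t 2.48 tcp [ 510.1 -206.5  244.6] shift [140.5   8.    4.3] turn -0.008 ang 43.1 toolx [ 0.007 -0.009 -1.   ] F [-1.6  0.  -0.8] w 87.7
[260.90988729 170.13203815] [260.4825421  161.55261749]
928 (array([ 507.7, -198.4]), array([15.7, 49.6]), 42.9)
1392 (array([ 507.7, -199.2]), array([ 35.6, 119.1]), 44.0)
```

View pics/w1.png

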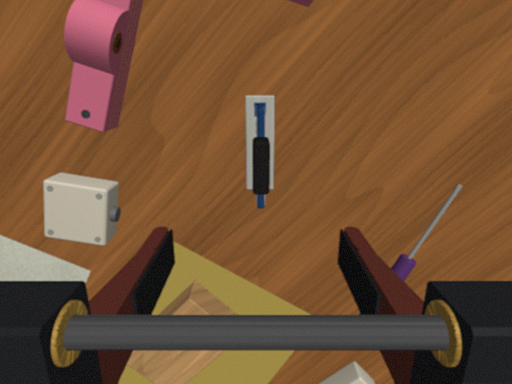

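The wrist view shows the gauge at (260,150), with its grip at (261,165), aligned between the jaws. Its measured centre is (507.7, -198.8).

Emit:
send_rows:
  rows:
    - [0,7.5,4,-0.008]
    - [30,0,0,0]
    - [0,0,0,0]

```text
t: 2.78
ee_pos: [512.2, -198.4, 223.1]
orientation: [-0.61, 1.477, 0.581]
ft_force: [-1.2, -0.7, 0.4]
width: 88.0
```

```bash
python3 -c "
from h import *
togo(507.8,-198.8,104,43.4)"
```

```text
t 2.78 tcp [ 512.2 -198.4  223.1] shift [119.    5.2  -3.8] turn 0.005 ang 43.7 toolx [ 0.017 -0.013 -1.   ] F [-1.2 -0.7  0.4] w 88.0
```

Emit:
send_rows:
  rows:
    - [20,5,-4,0.005]
    - [35,0,0,0]
    - [35,0,0,0]
    - [0,0,0,0]

```text
t: 3.12
ee_pos: [515.6, -198.3, 144.6]
orientation: [-0.619, 1.462, 0.569]
ft_force: [-0.9, 2.0, -0.7]
width: 87.8
```

```bash
python3 -c "
from h import *
togo(507.8,-198.8,104,43.4)"
```

```text
t 3.12 tcp [ 515.6 -198.3  144.6] shift [40.3  6.6 -6.4] turn 0.005 ang 43.7 toolx [ 0.035 -0.02  -0.999] F [-0.9  2.  -0.7] w 87.8
```

Emit:
send_rows:
  rows:
    - [5,6.5,-6.5,0.005]
    - [12,0,0,0]
    - [12,0,0,0]
    - [0,0,0,0]

```text
t: 3.45
ee_pos: [512.0, -199.2, 122.9]
orientation: [-0.622, 1.454, 0.559]
ft_force: [-0.4, -0.3, -1.5]
width: 88.1
```

```bash
python3 -c "
from h import *
togo(507.8,-198.8,104,43.4)"
```

```text
t 3.45 tcp [ 512.  -199.2  122.9] shift [18.7  4.1 -3.1] turn 0.002 ang 43.5 toolx [ 0.046 -0.024 -0.999] F [-0.4 -0.3 -1.5] w 88.1
```

Emit:
send_rows:
  rows:
    - [9,3.5,-3,0]
    - [9,1,0,0]
    - [1,0,-1,0]

```text
t: 3.7
ee_pos: [508.5, -199.9, 104.6]
orientation: [-0.624, 1.45, 0.556]
ft_force: [-0.3, 0.6, 0.5]
width: 87.9
```

```bash
python3 -c "
from h import *
togo(508,-198.8,104,43.4)
d=grab('wrist','w2');grab('side','s2')"
```

```text
t 3.7 tcp [ 508.5 -199.9  104.6] shift [0.6 1.2 0.3] turn 0.002 ang 43.5 toolx [ 0.05  -0.026 -0.998] F [-0.3  0.6  0.5] w 87.9
```

View pics/w2.png

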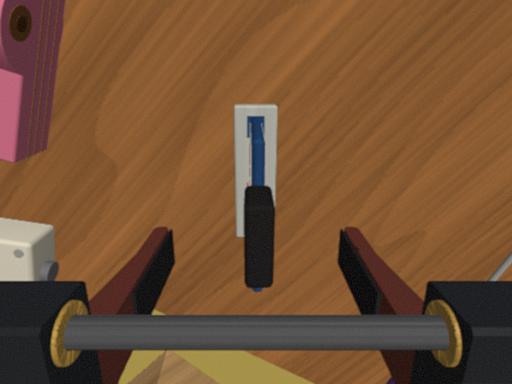

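The grip at (259,235) is centred between the jaws, so I close.

Emit:
send_rows:
  rows:
    - [0,0,0,0]
    - [0,0,0,0]
    - [0,0,0,0]
    - [0,0,0,0]
    - [0,0,0,0]
    - [0,0,0,0]
  fingers: 0

```text
t: 4.3
ee_pos: [509.6, -200.6, 106.1]
orientation: [-0.625, 1.449, 0.555]
ft_force: [0.7, -0.8, -0.8]
width: 51.2
```

Emit:
send_rows:
  rows:
    - [-6,0,0,0]
    - [-12,0,0,0]
    - [-20,0,0,0]
    - [-20,0,0,0]
    - [-20,0,0,0]
    - [-20,0,0,0]
    - [-20,0,0,0]
    - [-10,0,0,0]

```text
t: 4.97
ee_pos: [500.5, -196.1, 239.3]
orientation: [-0.622, 1.454, 0.559]
ft_force: [0.7, 0.3, -0.3]
width: 0.8
```

```bash
python3 -c "
from h import *
togo(400,-150,330,43.5)
grab('side','s3')"
```

```text
t 4.97 tcp [ 500.5 -196.1  239.3] shift [-96.3  98.  -39.7] turn -0.0 ang 43.5 toolx [ 0.046 -0.024 -0.999] F [ 0.7  0.3 -0.3] w 0.8
```

View pics/s3.png

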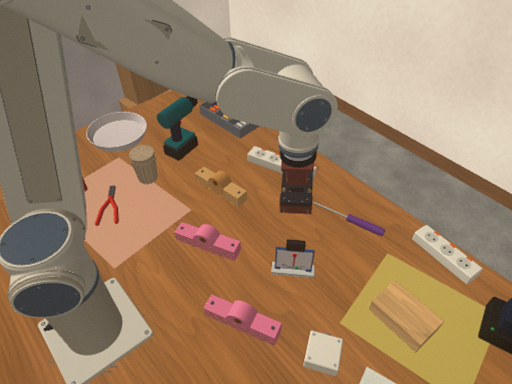

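The fingers were still closing (51 mm) when I lifted, so the gauge stayed put. I reopen, go back down, and wait longer this time.

Emit:
send_rows:
  rows:
    - [0,0,0,0]
    - [0,0,0,0]
    - [0,0,0,0]
    - [0,0,0,0]
    - [0,0,0,0]
    - [0,0,0,0]
    - [0,0,0,0]
    - [0,0,0,0]
  fingers: 0.7

```text
t: 5.68
ee_pos: [498.9, -195.4, 235.7]
orientation: [-0.619, 1.457, 0.562]
ft_force: [-0.2, 0.7, 0.1]
width: 50.6
```

Emit:
send_rows:
  rows:
    - [20,0,0,0]
    - [20,0,0,0]
    - [20,0,0,0]
    - [10,0,0,0]
    - [0,0,0,0]

```text
t: 6.1
ee_pos: [503.3, -197.6, 164.2]
orientation: [-0.621, 1.455, 0.56]
ft_force: [-0.8, -0.8, -0.2]
width: 61.8
```

```bash
python3 -c "
from h import *
togo(508.7,-199.4,104,43.4)"
```

```text
t 6.1 tcp [ 503.3 -197.6  164.2] shift [60.4 -2.1  1.7] turn 0.002 ang 43.5 toolx [ 0.045 -0.024 -0.999] F [-0.8 -0.8 -0.2] w 61.8
```

Emit:
send_rows:
  rows:
    - [15,-2,1.5,0]
    - [15,0,0,0]
    - [15,0,0,0]
    - [12,0,0,0]
    - [3,0,0,0]
    - [0,0,0,0]

```text
t: 6.6
ee_pos: [511.6, -200.7, 106.2]
orientation: [-0.623, 1.452, 0.557]
ft_force: [-0.1, -0.9, -0.1]
width: 61.4
```

```bash
python3 -c "
from h import *
togo(508.7,-199.4,104,43.4)"
```

```text
t 6.6 tcp [ 511.6 -200.7  106.2] shift [ 2.   3.  -1.2] turn 0.002 ang 43.5 toolx [ 0.049 -0.025 -0.998] F [-0.1 -0.9 -0.1] w 61.4
```

Emit:
send_rows:
  rows:
    - [2,3,-1,0]
    - [0,0,0,0]
    - [0,0,0,0]
    - [0,0,0,0]
    - [0,0,0,0]
    - [0,0,0,0]
    - [0,0,0,0]
    - [0,0,0,0]
    - [0,0,0,0]
    - [0,0,0,0]
  fingers: 0

```text
t: 7.43
ee_pos: [511.5, -200.5, 109.6]
orientation: [-0.627, 1.446, 0.552]
ft_force: [-1.8, 0.3, 4.5]
width: 1.0
```

Emit:
send_rows:
  rows:
    - [0,0,0,0]
    - [0,0,0,0]

```text
t: 7.6
ee_pos: [511.6, -200.6, 109.9]
orientation: [-0.627, 1.446, 0.552]
ft_force: [0.7, 0.4, -0.3]
width: 0.6
```

```bash
python3 -c "
from h import *
togo(508.7,-199.4,104,43.4)"
```

```text
t 7.6 tcp [ 511.6 -200.6  109.9] shift [ 5.7  3.2 -1.4] turn 0.002 ang 43.5 toolx [ 0.056 -0.029 -0.998] F [ 0.7  0.4 -0.3] w 0.6
```

```bash
python3 -c "
from h import *
d=grab('side','s4');grab('wrist','w4')
cv2.imwrite('pics/s4c.png',cv2.resize(cv2.imread('pics/s4.png')[180:310,220:370],(600,520),interpolation=2))"
```

```text
(no output)
```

View pics/s4c.png

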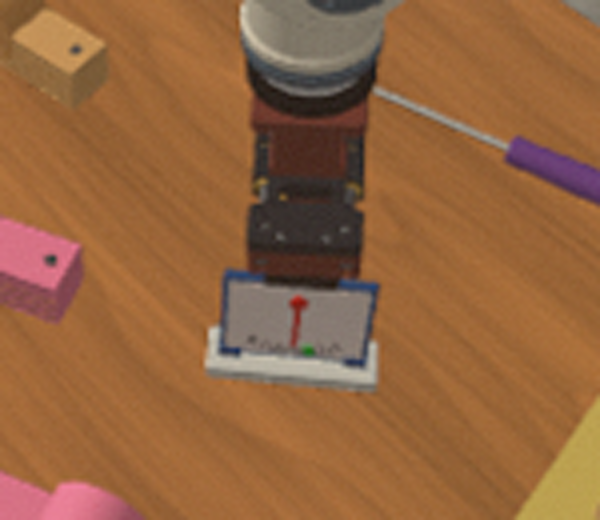

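View pics/w4.png

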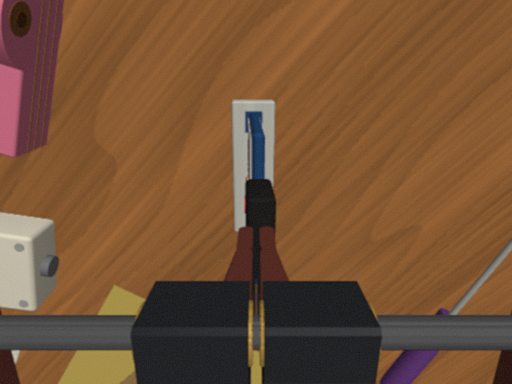

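```bash
python3 -c "
from h import *
d=dict(np.load('w4.npz'))
for u,v in((260,185),(260,195),(260,205),(260,215),(260,223),(250,232),(268,232),(245,245),(270,245),(256,240),(256,260),(256,275),(235,275)): print(u,v,dep(d,u,v).round(1))
d=dict(np.load('s4.npz'));C=cloud(d)[180:310,220:370].reshape(-1,3)
k=(C[:,2]>8)&(C[:,2]<20);k&=np.hypot(C[:,0]-508,C[:,1]+199)<75;print(rect(C[k][:,:2]))
cv2.imwrite('pics/w4c.png',cv2.resize(cv2.imread('pics/w4.png')[170:300,200:320],(720,780)[:2],interpolation=2)[:600])
o=ctrl.get_obs();print(o['ee_pos'],o['width'],o['ft_force'],o['moment'])
"
```

```text
260 185 [ 493.4 -178.6  117.4]
260 195 [ 492.6 -178.6  133.9]
260 205 [ 495.4 -181.7  137.4]
260 215 [ 498.8 -185.4  138.8]
260 223 [ 502.1 -188.8  138.5]
250 232 [ 499.5 -193.6  145.2]
268 232 [ 505.7 -187.   146.3]
245 245 [ 497.3 -194.8  159.1]
270 245 [ 505.9 -186.9  159. ]
256 240 [ 502.4 -192.4  151.3]
256 260 [ 504.3 -194.9  164.1]
256 275 [ 509.2 -200.1  165.5]
235 275 [ 493.3 -195.8  185.5]
(array([ 506. , -199.4]), array([ 36.6, 118.8]), 44.7)
[ 511.53219275 -200.48014601  109.72831808] 0.3900072410557923 [-0.5706086   0.19754609  0.4090792 ] [0.04491172 0.01494108 0.02987115]
```

View pics/w4c.png

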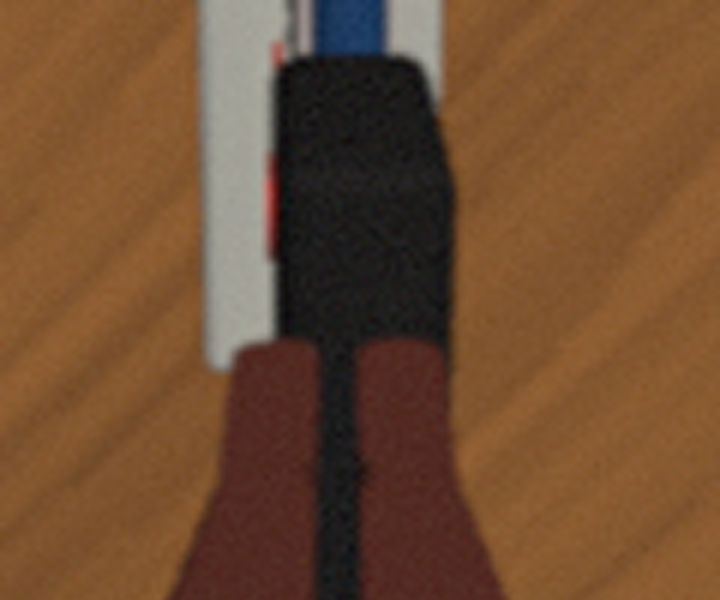

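```bash
python3 -c "
from h import *
for n,pts in(('w1',((160,232),(165,235),(350,232),(170,262),(168,245),(345,265))),('w2',((160,232),(165,235),(350,232),(170,262),(345,265),(259,190),(259,215),(259,240),(259,280))),('w4',((245,229),(245,232),(270,229)))):
  d=dict(np.load(n+'.npz'));T=d['world_from_camera'];print(n,T[:3,3].round(1),T[:3,2].round(3))
  for u,v in pts: print(u,v,d['depth'][v,u].round(1),dep(d,u,v).round(1))
"
```

```text
w1 [ 452.4 -144.8  435.2] [ 0.21  -0.226 -0.951]
160 232 169.1 [ 466.6 -231.   281. ]
165 235 167.7 [ 469.3 -229.6  282.8]
350 232 169.0 [ 536.3 -165.7  281. ]
170 262 172.0 [ 480.5 -239.6  283.2]
168 245 168.6 [ 473.7 -232.5  283.5]
345 265 164.7 [ 542.9 -178.   289.9]
w2 [ 442.2 -135.5  291.5] [ 0.252 -0.241 -0.937]
160 232 169.1 [ 463.7 -224.   139.5]
165 235 168.7 [ 466.4 -223.1  140.5]
350 232 169.8 [ 533.3 -158.4  140.7]
170 262 173.1 [ 477.8 -233.1  141.4]
345 265 164.8 [ 539.2 -170.5  150.7]
259 190 190.6 [ 491.8 -180.4  113. ]
259 215 170.4 [ 494.7 -184.3  136.3]
259 240 175.0 [ 504.4 -194.5  136.7]
259 280 183.0 [ 521.2 -212.1  137.2]
w4 [ 444.3 -135.6  296.1] [ 0.257 -0.243 -0.935]
245 229 173.5 [ 497.9 -195.7  141. ]
245 232 170.1 [ 497.8 -195.5  144.6]
270 229 172.5 [ 506.9 -186.5  142.2]
```

```bash
python3 -c "
from h import *
d=dict(np.load('s4.npz'))
for v in range(200,256,3): print(v,dep(d,297,v).round(0),d['img'][v,297])
d=dict(np.load('s0.npz' if 0 else 'side0.npz'))
for v in range(236,256,3): print(v,dep(d,296,v).round(0),d['img'][v,296])
d=dict(np.load('s3.npz'));print('s3 tcp z 239')
for v in range(180,222,3): print(v,dep(d,297,v).round(0),d['img'][v,297])
d=dict(np.load('w1.npz'));print(proj(d,(510.1,-206.5,244.6)))
"
```

```text
200 [ 472. -220.  341.] [68 73 74]
203 [ 476. -217.  326.] [112 105 102]
206 [ 476. -219.  317.] [43 36 29]
209 [ 474. -221.  311.] [67 40 28]
212 [ 471. -225.  306.] [74 39 26]
215 [ 472. -224.  295.] [74 43 31]
218 [ 473. -225.  283.] [77 46 35]
221 [ 474. -225.  273.] [76 40 34]
224 [ 476. -225.  260.] [65 48 46]
227 [ 470. -230.  259.] [46 35 32]
230 [ 488. -216.  221.] [72 47 39]
233 [ 456. -245.  263.] [60 53 48]
236 [ 451. -250.  261.] [54 48 44]
239 [ 445. -256.  260.] [60 51 48]
242 [ 442. -260.  257.] [48 41 36]
245 [ 445. -258.  240.] [76 43 32]
248 [ 450. -255.  222.] [73 41 32]
251 [ 505. -210.  111.] [59 49 43]
254 [ 508. -209.   94.] [133 120 111]
236 [ 605. -115.   -0.] [164 108  58]
239 [ 597. -124.   -1.] [141  93  54]
242 [ 508. -200.  139.] [55 44 39]
245 [ 505. -204.  133.] [48 35 26]
248 [ 503. -207.  124.] [48 32 26]
251 [ 505. -207.  108.] [86 75 69]
254 [ 508. -205.   91.] [133  77  68]
s3 tcp z 239
180 [ 466. -220.  405.] [74 45 36]
183 [ 465. -221.  398.] [75 43 30]
186 [ 463. -224.  392.] [51 51 48]
189 [ 460. -227.  388.] [46 37 33]
192 [ 451. -236.  392.] [55 47 44]
195 [ 446. -242.  392.] [53 49 44]
198 [ 441. -247.  391.] [54 50 46]
201 [ 434. -253.  391.] [55 48 48]
204 [ 432. -256.  386.] [49 40 34]
207 [ 435. -255.  374.] [78 44 31]
210 [ 439. -252.  359.] [75 43 32]
213 [ 440. -252.  350.] [120  74  41]
216 [667. -57.  -5.] [163 108  58]
219 [655. -69.   0.] [155 100  52]
[256.39799557 224.22660756]
```

Depth in the wrist picture puts the pad ends about 34 mm above the reported TCP: z 140 in w2, when the TCP read 105. So the fingers closed on air just over the grip's top. I check the reported value and then go lower.

```bash
python3 -c "
from h import *
print(ctrl.grip_depth)
d=dict(np.load('wrist0.npz'))
for u,v in((165,233),(350,233),(170,262)): print(dep(d,u,v).round(1))
togo(509.5,-199.6,150,43.4)
"
```

```text
18.700000000000003
[221.7 534.9 229.8]
[259.  619.6 229.3]
[237.  529.6 230. ]
t 7.7 tcp [ 511.5 -200.5  109.7] shift [-40.3  -0.3  -0. ] turn 0.002 ang 43.5 toolx [ 0.056 -0.028 -0.998] F [-0.6  0.2  0.4] w 0.4
```

Emit:
send_rows:
  rows:
    - [-10,0,0,0]
    - [-10,0,0,0]
    - [-5,0,0,0]
    - [0,0,0,0]
    - [0,0,0,0]
    - [0,0,0,0]
    - [0,0,0,0]
    - [0,0,0,0]
    - [0,0,0,0]
    - [0,0,0,0]
  fingers: 0.6

```text
t: 8.53
ee_pos: [509.9, -199.6, 137.4]
orientation: [-0.627, 1.446, 0.552]
ft_force: [0.5, -0.3, -0.7]
width: 52.6
```

```bash
python3 -c "
from h import *
togo(509,-199.4,71,43.5)
d=grab('wrist','w5')
"
```

```text
t 8.53 tcp [ 509.9 -199.6  137.4] shift [66.2  4.7 -2. ] turn 0.0 ang 43.5 toolx [ 0.056 -0.028 -0.998] F [ 0.5 -0.3 -0.7] w 52.6
```

View pics/w5.png

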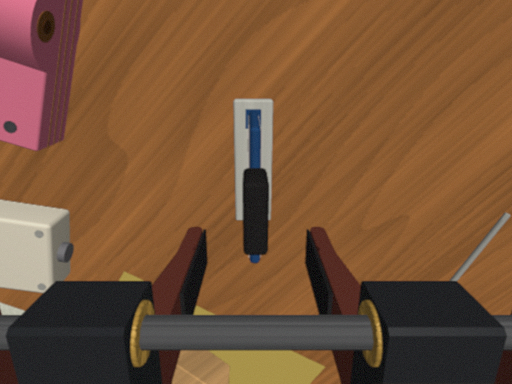

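Emit:
send_rows:
  rows:
    - [10,1,-0.5,0]
    - [10,1,-0.5,0]
    - [10,0.5,0,0]
    - [10,0,0,0]
    - [10,0,0,0]
    - [8,0,0,0]
    - [0,0,0,0]

```text
t: 9.17
ee_pos: [509.5, -199.6, 71.4]
orientation: [-0.626, 1.448, 0.554]
ft_force: [-0.0, 0.3, -0.1]
width: 52.7
```

```bash
python3 -c "
from h import *
togo(511,-200.5,71,43.5)
d=grab('wrist','w6')
"
```

```text
t 9.17 tcp [ 509.5 -199.6   71.4] shift [ 0.5 -1.7  0.5] turn 0.0 ang 43.5 toolx [ 0.053 -0.027 -0.998] F [-0.   0.3 -0.1] w 52.7
```

View pics/w6.png

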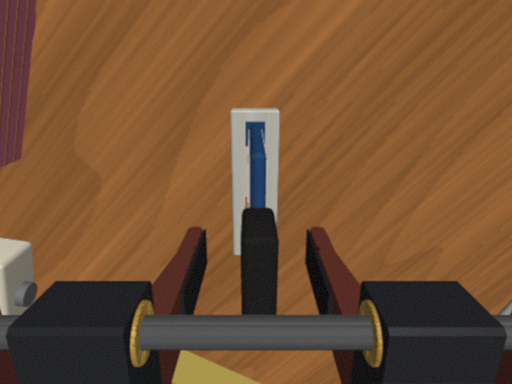

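The grip (258,260) now sits between the pads, so I close.

Emit:
send_rows:
  rows:
    - [0.5,-1.5,0.5,0]
    - [0,0,0,0]
    - [0,0,0,0]
    - [0,0,0,0]
    - [0,0,0,0]
    - [0,0,0,0]
    - [0,0,0,0]
    - [0,0,0,0]
    - [0,0,0,0]
  fingers: 0

```text
t: 9.97
ee_pos: [512.2, -201.3, 73.2]
orientation: [-0.628, 1.446, 0.552]
ft_force: [-1.3, -0.7, -2.2]
width: 16.1
```

```bash
python3 -c "
from h import *
togo(511,-200.5,71,43.5)
"
```

```text
t 9.97 tcp [ 512.2 -201.3   73.2] shift [ 2.1  1.5 -0.3] turn 0.001 ang 43.5 toolx [ 0.056 -0.029 -0.998] F [-1.3 -0.7 -2.2] w 16.1
```

Emit:
send_rows:
  rows:
    - [-6,0,0,0]
    - [-12,0,0,0]
    - [-20,0,0,0]
    - [-25,0,0,0]
    - [-25,0,0,0]
    - [-25,0,0,0]
    - [-20,0,0,0]
    - [-10,0,0,0]
    - [0,0,0,0]

```text
t: 10.72
ee_pos: [499.8, -194.4, 225.2]
orientation: [-0.622, 1.451, 0.558]
ft_force: [-0.7, 0.1, -3.4]
width: 16.0
```

```bash
python3 -c "
from h import *
togo(547,194.5,190,9.6)
d=grab('side','s7')
cv2.imwrite('pics/s7c.png',cv2.resize(cv2.imread('pics/s7.png')[160:310,220:370],(600,600),interpolation=2))"
```

```text
t 10.72 tcp [ 499.8 -194.4  225.2] shift [ 28.  251.4 301.2] turn 0.592 ang 43.5 toolx [ 0.049 -0.024 -0.999] F [-0.7  0.1 -3.4] w 16.0
```

View pics/s7c.png

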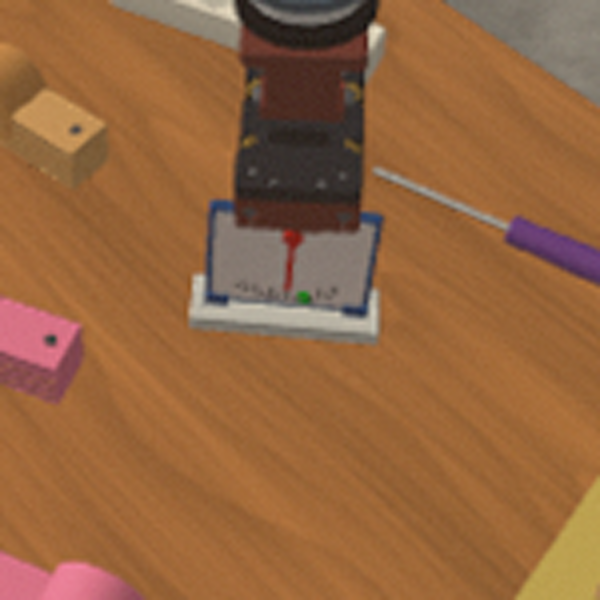

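```bash
cat >> h.py <<'E'
def angles(d,foot,yaw,box,tilt=0.):
    o=dial(d,foot,yaw,box,tilt,pr=False);X,w=o['red'];k=(abs(X[:,0])<22)&(X[:,1]>30)&(X[:,1]<98)&(w>22);X=X[k];w=w[k]
    h=X[:,1]>80;hd=np.average(X[h],axis=0,weights=w[h])
    # needle line fit
    b=X[:,1]<78; p=np.polyfit(X[b,1],X[b,0],1,w=w[b]); 
    G,g=o['green'];k=(abs(G[:,0])<40)&(G[:,1]<60)&(G[:,1]>10);G=G[k];g=g[k];gc=np.average(G,axis=0,weights=g)
    print('head',hd.round(1),'needle slope ang(+r)',round(-p[0],3),'tip x@35',round(np.polyval(p,35),1),'x@87',round(np.polyval(p,87),1),'green',gc.round(1),len(g))
    for P in((0,87),): print('mark ang vs (0,87):',round(np.arctan2(gc[0]-P[0],P[1]-gc[1]),3),' vs x@87:',round(np.arctan2(gc[0]-np.polyval(p,87),87-gc[1]),3))
E
python3 - <<'E'
from h import *
d=dict(np.load('side0.npz'));angles(d,(508,-199,0),43.5,(240,275,274,314))
d=dict(np.load('s2.npz'));angles(d,(508,-199,0),43.5,(240,275,274,314))
d=dict(np.load('s7.npz'));angles(d,(495.6,-192.1,152),43.5,(208,245,268,316))
C=cloud(d)[200:250,262:320].reshape(-1,3);k=(C[:,2]>157)&(C[:,2]<172);k&=np.hypot(C[:,0]-496,C[:,1]+192)<75;print(rect(C[k][:,:2]),C[k][:,2].mean())
q=C[k];a=np.radians(43.5);s=q@[np.sin(a),-np.cos(a),0];print('tilt slope',np.polyfit(s,q[:,2],1))
E
```

```text
head [-0.3 89.7] needle slope ang(+r) -0.003 tip x@35 0.1 x@87 0.2 green [10.5 32.8] 6
mark ang vs (0,87): 0.19  vs x@87: 0.186
head [ 1.4 88.9] needle slope ang(+r) -0.054 tip x@35 -0.7 x@87 2.1 green [10.4 32.8] 6
mark ang vs (0,87): 0.19  vs x@87: 0.153
head [-0.4 90.2] needle slope ang(+r) 0.003 tip x@35 -0.1 x@87 -0.2 green [10.1 33.9] 8
mark ang vs (0,87): 0.188  vs x@87: 0.192
(array([ 495.3, -191. ]), array([ 38.2, 120.1]), 44.5) 165.01370937183404
tilt slope [-6.83581243e-03  1.68296337e+02]
```

The mark is about 0.188 rad towards the right-hand side (r) of the dial, and three measurements agree. Next I turn and carry.

Emit:
send_rows:
  rows:
    - [0,0,0,0.06]
    - [0,10,12,0.1]
    - [0,20,24,0.1]
    - [0,20,24,0.1]
    - [0,20,24,0.1]
    - [0,20,24,0.1]
    - [0,20,24,0.05]
    - [0,20,24,0]

```text
t: 11.43
ee_pos: [589.4, -16.2, 217.0]
orientation: [-0.105, 1.538, 0.066]
ft_force: [0.3, -0.7, -3.6]
width: 15.8
```

```bash
python3 -c "
from h import *
togo(550,170,190,9.6)"
```

```text
t 11.43 tcp [589.4 -16.2 217. ] shift [ 21.3 190.1 -19.6] turn -0.058 ang 6.3 toolx [ 0.032 -0.023 -0.999] F [ 0.3 -0.7 -3.6] w 15.8
```

Emit:
send_rows:
  rows:
    - [0,0,0,-0.058]
    - [0,25,0,0]
    - [5,30,-1,0]
    - [5,30,-1,0]
    - [5,30,-1,0]
    - [5,30,-1,0]
    - [5,30,-1,0]
    - [5,20,0,0]
    - [0,0,0,0]

```text
t: 12.18
ee_pos: [547.3, 186.6, 168.1]
orientation: [-0.155, 1.552, 0.114]
ft_force: [-0.2, -0.1, -4.2]
width: 15.7
```

```bash
python3 -c "
from h import *
togo(549,196,175,9.6)
d=grab('side','s8');grab('top','t8');grab('wrist','w8')
a=cv2.imread('pics/s8.png')[70:260,130:320];b=cv2.imread('pics/t8.png')[120:260,140:280]
cv2.imwrite('pics/s8c.png',np.hstack([cv2.resize(a,(400,400),interpolation=2),cv2.resize(b,(400,400),interpolation=2)]))"
```

```text
t 12.18 tcp [547.3 186.6 168.1] shift [-7.1  8.7  3.4] turn 0.005 ang 9.9 toolx [ 0.016 -0.025 -1.   ] F [-0.2 -0.1 -4.2] w 15.7
```

View pics/s8c.png

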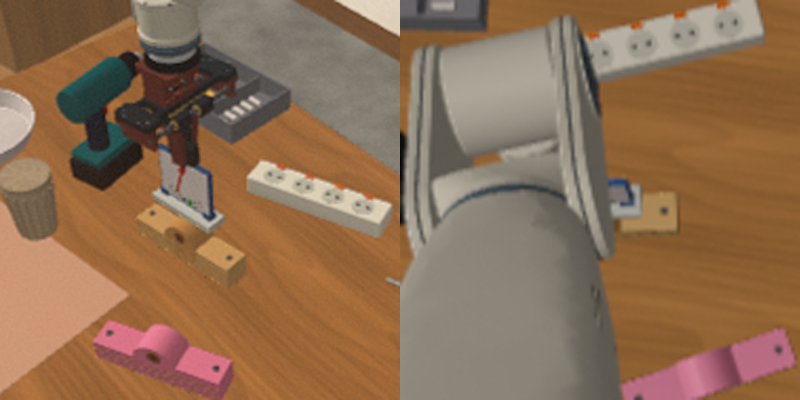

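View pics/w8.png

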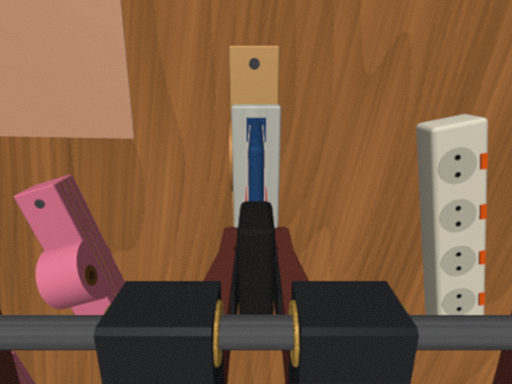

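```bash
cat >> h.py <<'E'
H=np.array([547,194.5]);EX=np.array([-0.167,0.986]);EY=np.array([-0.986,-0.167])
def bar(d,zlo,zhi,tag=''):
    """bar top points -> stud frame; prints x range, y range, slope dz/dx"""
    C=cloud(d).reshape(-1,3);i=d['img'].reshape(-1,3).astype(int)
    q=np.c_[(C[:,:2]-H)@EX,(C[:,:2]-H)@EY,C[:,2]]
    k=(q[:,2]>zlo)&(q[:,2]<zhi)&(abs(q[:,0])<110)&(abs(q[:,1])<35)&(i.min(1)>120)&(i.max(1)-i.min(1)<40)
    q=q[k]
    p=np.polyfit(q[:,0],q[:,2],1) if len(q)>20 else None
    if p is not None:
        r=q[:,2]-np.polyval(p,q[:,0]);j=abs(r)<4;q=q[j];p=np.polyfit(q[:,0],q[:,2],1)
    print(tag,len(q),'x',np.percentile(q[:,0],[0.5,99.5]).round(1),'y',np.percentile(q[:,1],[0.5,99.5]).round(1),'slope,z@0',np.round(p,3),rect(q[:,:2]))
E
python3 - <<'E'
from h import *
d=dict(np.load('s8.npz'));bar(d,85,135,'side')
d=dict(np.load('w8.npz'));bar(d,85,135,'wrist')
E
```

```text
side 89 x [-61.6  51.6] y [-16.3  20.9] slope,z@0 [3.30000e-02 1.10032e+02] (array([-4.7,  3.4]), array([113.7,  36.5]), 2.8)
wrist 3016 x [-38.5  55.1] y [-17.   17.9] slope,z@0 [2.50000e-02 1.09808e+02] (array([7. , 0.5]), array([97.2, 35.2]), 0.1)
```

Side crop: the gauge hangs over the pine hump, lined up along the stud. The foot measures at x≈-4.5, y≈+2, about 26 mm above the crown, already leaning 0.03 the right way. I shift it +6 along the stud and descend.

Emit:
send_rows:
  rows:
    - [4,6,1,0]
    - [6,0,0,0]
    - [6,0,0,0]
    - [3,0,0,0]
    - [0,0,0,0]

```text
t: 12.75
ee_pos: [550.8, 185.2, 149.0]
orientation: [-0.151, 1.549, 0.107]
ft_force: [-0.0, 0.6, -4.5]
width: 15.5
```

```bash
python3 - <<'E'
from h import *
togo(549,196,143,9.6)
bar(grab('side','s9'),60,125,'side')
bar(grab('wrist','w9'),60,125,'wrist')
togo(549,196,143,9.6)
E
```

```text
t 12.75 tcp [550.8 185.2 149. ] shift [ 5.6 11.2 -0.1] turn -0.003 ang 9.5 toolx [ 0.02  -0.027 -0.999] F [-0.   0.6 -4.5] w 15.5
side 21 x [-64.   24.4] y [-10.1  13.8] slope,z@0 [7.8000e-02 9.6512e+01] (array([-20.2,   5.5]), array([87.3, 21.3]), 7.2)
wrist 3067 x [-37.7  55.7] y [-19.9  15. ] slope,z@0 [2.5000e-02 8.9902e+01] (array([ 7.9, -2.4]), array([35.3, 96.4]), 89.9)
t 12.85 tcp [550.9 185.4 149.5] shift [ 6.2 11.  -0.3] turn -0.002 ang 9.5 toolx [ 0.02  -0.026 -0.999] F [-0.7  0.2 -4.5] w 16.1
```

Emit:
send_rows:
  rows:
    - [0,5,-1,0]
    - [1,4,-1,0]
    - [3,0,0,0]
    - [0,0,0,0]

```text
t: 13.18
ee_pos: [548.0, 194.6, 145.7]
orientation: [-0.15, 1.547, 0.107]
ft_force: [0.4, 0.5, -3.7]
width: 15.8
```

```bash
python3 - <<'E'
from h import *
bar(grab('wrist','w10'),60,125,'wrist')
togo(549,196,143,9.6)
E
```

```text
wrist 3043 x [-27.7  65.6] y [-18.8  16. ] slope,z@0 [2.5000e-02 8.6315e+01] (array([18.1, -1.4]), array([35.3, 95.8]), 90.0)
t 13.23 tcp [548.1 194.7 146. ] shift [3.  1.2 1. ] turn -0.003 ang 9.4 toolx [ 0.022 -0.026 -0.999] F [-0.5  0.1 -4.2] w 15.8
```

Emit:
send_rows:
  rows:
    - [2,-1,1,0]
    - [2,0,0,0]
    - [0,0,0,0]

```text
t: 13.48
ee_pos: [550.1, 194.1, 143.3]
orientation: [-0.15, 1.546, 0.108]
ft_force: [-0.6, -0.7, -3.7]
width: 15.9
```

Emit:
send_rows:
  rows:
    - [1.5,0,0,0]
    - [0,0,0,0]

```text
t: 13.65
ee_pos: [550.7, 194.2, 143.4]
orientation: [-0.15, 1.544, 0.108]
ft_force: [-0.3, 0.7, -3.5]
width: 15.7
```

Emit:
send_rows:
  rows:
    - [2.5,0,0,0]
    - [2,0,0,0]

```text
t: 13.82
ee_pos: [552.6, 194.7, 142.8]
orientation: [-0.149, 1.541, 0.108]
ft_force: [-6.3, -1.5, 18.4]
width: 16.1
```

Emit:
send_rows:
  rows:
    - [2,0,0,0]
    - [2,0,0,0]

```text
t: 13.98
ee_pos: [552.7, 194.7, 142.8]
orientation: [-0.148, 1.541, 0.108]
ft_force: [-6.7, -1.9, 18.1]
width: 16.2
```

Contact at about 22 N. Now I drag the grip along -y (the leaning direction) with lighter pressure.

Emit:
send_rows:
  rows:
    - [1.2,-2,-1,0]
    - [1.2,-2,-0.5,0]
    - [1.2,-2,0,0]

```text
t: 14.23
ee_pos: [552.0, 190.5, 143.0]
orientation: [-0.143, 1.54, 0.11]
ft_force: [-3.7, 3.2, 7.4]
width: 16.1
```

```bash
python3 - <<'E'
from h import *
bar(grab('wrist','w11'),60,125,'wrist')
togo(549,196,143,9.6)
E
```

```text
wrist 3182 x [-32.2  64.6] y [-22.1  12.8] slope,z@0 [5.6000e-02 8.3691e+01] (array([14.8, -4.6]), array([35.3, 99.9]), 89.8)
t 14.28 tcp [552.  190.3 143. ] shift [-0.2  6.1 -2.1] turn -0.005 ang 9.3 toolx [ 0.028 -0.019 -0.999] F [-5.1  2.6  8.3] w 16.0
```

The lean rose to 0.056 with the foot staying at about +5. It works, so I continue.

Emit:
send_rows:
  rows:
    - [1.3,-2.2,-1,0]
    - [1.3,-2.2,-0.7,0]
    - [1.3,-2.2,-0.7,0]
    - [1.3,-2.2,-0.5,0]

```text
t: 14.62
ee_pos: [552.4, 184.8, 142.6]
orientation: [-0.135, 1.535, 0.114]
ft_force: [-4.3, 2.9, 8.1]
width: 15.8
```

```bash
python3 - <<'E'
from h import *
bar(grab('wrist','w12'),60,125,'wrist')
togo(549,196,143,9.6)
E
```

```text
wrist 3329 x [-37.6  63.7] y [-22.   12.8] slope,z@0 [ 0.102 83.917] (array([11.6, -4.6]), array([ 35.3, 104.3]), 89.7)
t 14.67 tcp [552.5 184.5 142.6] shift [-0.6 11.9 -1.6] turn -0.008 ang 9.2 toolx [ 0.033 -0.011 -0.999] F [-3.8  1.8  7.9] w 15.8
```

Emit:
send_rows:
  rows:
    - [1.3,-2.2,-1,0]
    - [1.3,-2.2,-1,0]
    - [1.3,-2.2,-1,0]
    - [1.3,-2.2,-1,0]
    - [1.3,-2.2,-1,0]

```text
t: 15.08
ee_pos: [552.7, 177.4, 142.0]
orientation: [-0.126, 1.526, 0.119]
ft_force: [-3.1, 2.0, 6.6]
width: 16.1
```

```bash
python3 - <<'E'
from h import *
bar(grab('wrist','w13'),60,125,'wrist')
togo(549,196,143,9.6)
d=grab('side','s13')
cv2.imwrite('pics/s13c.png',cv2.resize(cv2.imread('pics/s13.png')[135:235,160:270],(660,600),interpolation=2))
E
```

```text
wrist 3537 x [-44.4  62.7] y [-21.8  13. ] slope,z@0 [ 0.159 84.454] (array([ 7.2, -4.4]), array([ 35. , 111.3]), 89.7)
t 15.13 tcp [552.6 177.2 142. ] shift [-1.2 19.1 -0.6] turn -0.011 ang 9.0 toolx [ 0.041 -0.001 -0.999] F [-2.7  1.9  6.5] w 16.0
```

View pics/s13c.png

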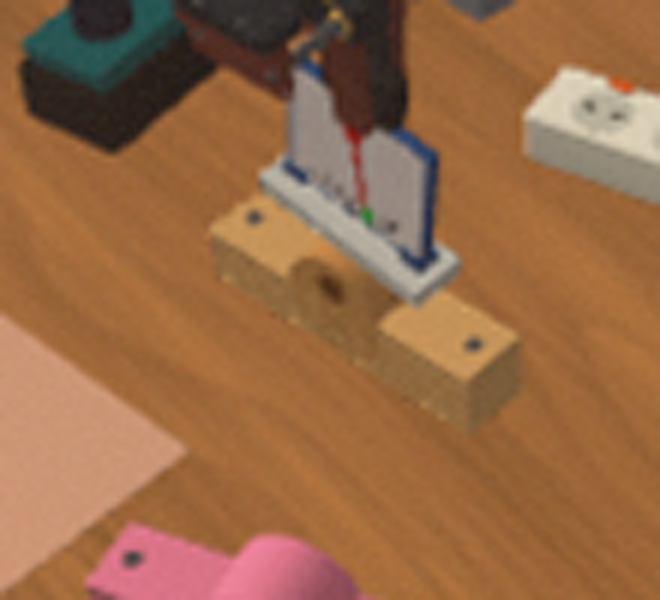

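Side crop: base on the hump, leaning the right way, needle tip (362,210) just short of the green mark (369,217). The lean is 0.158, so about two more rows.

Emit:
send_rows:
  rows:
    - [1.3,-2.2,-1,0]
    - [1.3,-2.2,-1,0]
    - [1.3,-0.5,-0.5,0]

```text
t: 15.43
ee_pos: [553.0, 174.3, 141.6]
orientation: [-0.121, 1.522, 0.121]
ft_force: [-3.4, -0.3, 11.2]
width: 15.8
```

```bash
python3 - <<'E'
from h import *
bar(grab('wrist','w14'),60,125,'wrist')
togo(549,196,143,9.6)
E
```

```text
wrist 3629 x [-46.7  62. ] y [-21.7  13. ] slope,z@0 [ 0.185 84.643] (array([ 5.6, -4.3]), array([ 35., 114.]), 89.9)
t 15.48 tcp [553.  174.3 141.6] shift [-1.5 22.1 -0.5] turn -0.012 ang 8.9 toolx [ 0.046  0.003 -0.999] F [-4.1  1.   9.9] w 16.0
```

Emit:
send_rows:
  rows:
    - [1,-0.4,0,0]
    - [1,-0.2,0,0]
    - [1,-0.2,0,0]
    - [1,-0.2,0,0]
    - [1,-0.2,0,0]
    - [1,-0.2,0,0]
    - [1,-0.2,0,0]
    - [1,-0.2,0,0]

```text
t: 16.15
ee_pos: [553.1, 174.1, 141.6]
orientation: [-0.117, 1.522, 0.123]
ft_force: [-4.0, -0.9, 8.3]
width: 15.9
```

```bash
python3 - <<'E'
from h import *
bar(grab('wrist','w15'),60,125,'wrist')
togo(549,196,143,9.6)
d=grab('side','s15')
cv2.imwrite('pics/s15c.png',cv2.resize(cv2.imread('pics/s15.png')[140:200,195:245],(500,600),interpolation=2))
i=d['img'][140:200,195:245].astype(int);
C=cloud(d)
for n,m in(('red',i[...,0]-i[...,1:].max(2)-55),('green',i[...,1]-np.maximum(i[...,0],i[...,2])-15)):
    v,u=np.nonzero(m>0);print(n,len(u),list(zip(u+195,v+140,m[v,u]))[:45])
E
```

```text
wrist 3627 x [-46.2  61.9] y [-21.7  13. ] slope,z@0 [ 0.188 84.697] (array([ 5.7, -4.3]), array([ 34.8, 113.5]), 89.7)
t 16.2 tcp [553.1 174.1 141.6] shift [-1.4 22.3 -0.6] turn -0.014 ang 8.8 toolx [ 0.045  0.007 -0.999] F [-4.6 -0.2 10.1] w 15.7
red 426 [(np.int64(242), np.int64(141), np.int64(1)), (np.int64(242), np.int64(142), np.int64(2)), (np.int64(243), np.int64(142), np.int64(1)), (np.int64(244), np.int64(143), np.int64(1)), (np.int64(234), np.int64(147), np.int64(1)), (np.int64(236), np.int64(147), np.int64(1)), (np.int64(238), np.int64(147), np.int64(1)), (np.int64(198), np.int64(148), np.int64(3)), (np.int64(235), np.int64(148), np.int64(2)), (np.int64(200), np.int64(149), np.int64(4)), (np.int64(238), np.int64(149), np.int64(1)), (np.int64(200), np.int64(150), np.int64(3)), (np.int64(202), np.int64(150), np.int64(1)), (np.int64(202), np.int64(151), np.int64(1)), (np.int64(203), np.int64(151), np.int64(3)), (np.int64(230), np.int64(151), np.int64(1)), (np.int64(203), np.int64(152), np.int64(2)), (np.int64(204), np.int64(152), np.int64(1)), (np.int64(205), np.int64(152), n
[... 721 characters left out ...]
.int64(1)), (np.int64(231), np.int64(155), np.int64(2)), (np.int64(233), np.int64(155), np.int64(2)), (np.int64(234), np.int64(155), np.int64(1)), (np.int64(235), np.int64(155), np.int64(1)), (np.int64(207), np.int64(156), np.int64(2)), (np.int64(218), np.int64(156), np.int64(5)), (np.int64(234), np.int64(156), np.int64(3)), (np.int64(201), np.int64(157), np.int64(2)), (np.int64(202), np.int64(157), np.int64(1)), (np.int64(203), np.int64(157), np.int64(1))]
green 5 [(np.int64(220), np.int64(170), np.int64(13)), (np.int64(221), np.int64(170), np.int64(43)), (np.int64(220), np.int64(171), np.int64(12)), (np.int64(221), np.int64(171), np.int64(58)), (np.int64(221), np.int64(172), np.int64(10))]
```

View pics/s15c.png

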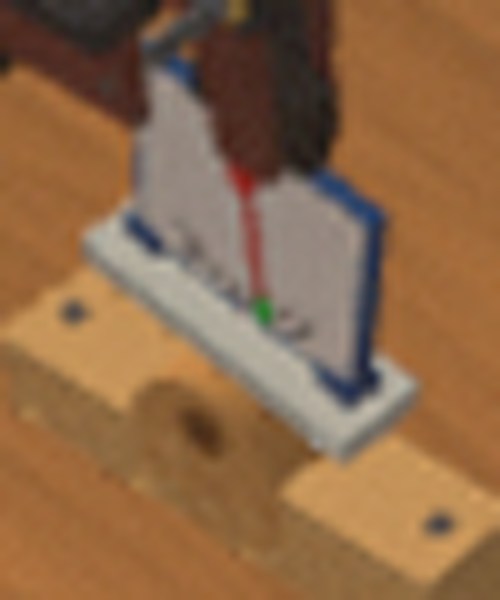

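```bash
python3 - <<'E'
from h import *
d=dict(np.load('s15.npz'))
foot=np.r_[H+EX*5.6+EY*-4.3,71.6];print(foot)
a=np.radians(9.4);n=np.array([np.cos(a),np.sin(a),0]);r=np.array([np.sin(a),-np.cos(a),0]);t=.187
up=np.array([0,0,np.cos(t)])+r*np.sin(t);rx=r*np.cos(t)-np.array([0,0,np.sin(t)])
p0=foot-n*8
def loc(u,v):
    o,q=ray(d,u,v);P=o+q*((p0-o)@n)/(q@n)-p0;return np.array([P@rx,P@up])
i=d['img'].astype(float);red=i[...,0]-i[...,1:].max(2);L=[]
for v in range(159,169):
    us=np.arange(216,225);w=np.clip(red[v,216:225]-25,0,None);w[w<8]=0
    L.append(loc((us*w).sum()/w.sum(),v))
L=np.array(L);p=np.polyfit(L[:,1],L[:,0],1);print(L.round(1).tolist(),'needle ang',-p[0],np.polyval(p,[87,35]))
g=i[...,1]-np.maximum(i[...,0],i[...,2]);v,u=np.nonzero(g[165:178,214:228]>15);w=g[165:178,214:228][v,u]
gu,gv=(u*w).sum()/w.sum()+214,(v*w).sum()/w.sum()+165;G=loc(gu,gv);print('green',G,'ang',np.arctan2(G[0],87-G[1]),'needle x there',np.polyval(p,G[1]))
d=dict(np.load('w15.npz'));C=cloud(d).reshape(-1,3);q=np.c_[(C[:,:2]-H)@EX,(C[:,:2]-H)@EY,C[:,2]];im=d['img'].reshape(-1,3).astype(int)
k=(q[:,2]>60)&(q[:,2]<125)&(abs(q[:,0])<110)&(abs(q[:,1])<35)&(im.min(1)>120)&(im.max(1)-im.min(1)<40)
A=np.c_[q[k,0],q[k,1],np.ones(k.sum())];s=np.linalg.lstsq(A,q[k,2],rcond=None)[0]
e=abs(A@s-q[k,2])<3;print('plane',np.linalg.lstsq(A[e],q[k,2][e],rcond=None)[0])
E
```

```text
[550.3046 200.7397  71.6   ]
[[2.3, 79.7], [2.8, 75.4], [4.1, 71.6], [4.8, 67.4], [6.1, 63.7], [6.4, 59.2], [7.0, 54.8], [8.3, 51.1], [8.8, 46.5], [10.5, 43.1]] needle ang 0.21271634777060833 [ 0.64146906 11.70271914]
green [13.43941457 32.11566665] ang 0.24014270291378115 needle x there 12.316263998574744
plane [ 1.87420579e-01 -4.28283039e-02  8.45372299e+01]
```

```bash
python3 - <<'E'
from h import *
for k in range(12):
    d=ctrl.get_image('wrist');o=ctrl.get_obs()
    if k%3==2: print(round(o['t'],2),o['ee_pos'].round(1),o['ft_force'].round(1)); bar(d,60,125)
d=grab('side','s16');g=d['img'].astype(int)
cv2.imwrite('pics/s16c.png',cv2.resize(cv2.imread('pics/s16.png')[150:180,208:233],(500,600),interpolation=2))
E
```

```text
16.4 [553.1 174.1 141.6] [-4.5 -0.8  9.6]
 3615 x [-46.6  61.9] y [-21.7  13. ] slope,z@0 [ 0.188 84.713] (array([ 5.3, -4.4]), array([ 35., 114.]), 89.7)
16.55 [553.1 174.1 141.6] [-4.5 -0.2  8.6]
 3627 x [-46.1  61.9] y [-21.7  12.9] slope,z@0 [ 0.188 84.684] (array([ 5.5, -4.3]), array([ 35. , 113.9]), 89.8)
16.7 [553.  174.1 141.6] [-4.4 -0.5  8.7]
 3625 x [-46.3  61.9] y [-21.7  13. ] slope,z@0 [ 0.188 84.689] (array([ 5.3, -4.4]), array([ 35. , 113.4]), 89.8)
16.85 [553.1 174.1 141.6] [-4.6 -0.1  9.2]
 3615 x [-46.7  61.9] y [-21.7  13. ] slope,z@0 [ 0.189 84.662] (array([ 5.4, -4.3]), array([ 35. , 113.9]), 89.8)
```

View pics/s16c.png

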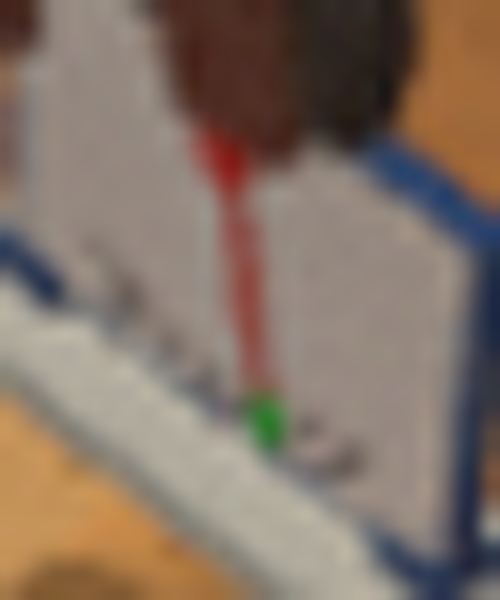

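The needle's tip (257,385) meets the green mark (268,420) in line, and pose and force stayed steady over 0.6 s. I hand in.

```bash
python3 -c "
from workcell import ctrl
print(ctrl.close_job())"
```

```text
the job is handed in; nothing more can be done
None
```

I gripped the angle gauge by its black grip, set it on the pine hump and rocked it by dragging the grip along the stud under light pressure. I handed it in held there at about 17 s of the 42 s allowed; no verdict was reported.

**Last checks:**

| Quantity | Measured | Limit |
|---|---|---|
| Foot along the stud | about +6 mm | ±22 mm |
| Foot across the stud | about -4 mm | ±15 mm |
| Sideways lean | about 0.04 rad | 0.12 rad |
| Bearing force on the hump | about 13 N | 0.5–25 N |
| Lean along the stud | 0.186 rad | within 0.06 rad of the mark |

- **Stillness:** pose and force held steady over the last 0.6 s.
- **Needle on the mark:** the mark measured 0.188 rad while the gauge was upright. The last side view shows the needle tip meeting the green mark. The pixel fit in that view put the two about 0.02 rad apart, which is its noise level.

**What failed or disagreed:**

- **Two early grasps closed without the gauge.** In the first I lifted before the fingers had shut. In the second they closed just above the grip, because the fingertips end about 34 mm above the reported TCP.
- **Contact on the second try:** the closing fingers touched the top of the grip (about 4.5 N). The gauge stayed where it was, and the third grasp held.
- **Peak press:** the hardest push on the hump that I read was about 22 N, at first contact.
- **Tool tilt:** the tool drifted up to about 0.06 rad off vertical during the moves. This stayed within the limits.
- **Bystanders:** I did not re-measure them at the end. I saw no contact with any of them.

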